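Open the spice locker with the sprung safety hook

ROBOT

A 6-joint arm with a two-finger parallel gripper is mounted at the origin on the work surface. World frame = base frame: x ahead of the robot, y to its left, z up, the work surface at z = 0. Lengths are in m, angles in rad, forces in N, time in s.
With the tool pointing down it reaches from about 0.4 to 0.825 m from the base axis. Payload 7 kg.
Tool frame: the origin (TCP) lies at the very end of the fingers, on their centre line; the grasp point (between the pads) lies 19 mm behind it; z points along the fingers, y is the direction in which the jaws open and shut (so a half turn about z gives the same grasp; the last joint's range is limited). The gripper opens to 85 mm and grips with 20 to 120 N. Pads are 22 mm wide; open, the fingers measure 114 mm over their backs; the gripper's body (76 mm by 85 mm) begins 54 mm behind the grasp point. The pads swing forward as they close: fully open they stand 13 mm farther back than shut.
Start: joints at [1.508, 0.359, 0.012, 0, -1.224, -0.288], TCP at [0.232, 0.634, 0.231] pointing down, gripper open.
Joint ranges: [-3.07, 3.07], [-1.43, 2.12], [-1.02, 1.25], [-3.03, 1.67], [-3.05, -0], [-3.03, 3.03]. Speed limits (rad/s): [2.39, 2.39, 3.01, 3.14, 3.14, 3.14].

INTERFACE

Orientations are given as a 3x3 rotation matrix whose columns are the frame's x, y, z axes.
In Python, from plant import ctrl, optics, job, nets gives the robot as it stands. The module is installed in compiled form; this text tells all that it offers.
- The arm moves only by the tool jog_arm, never from a script. Its argument "series" is text: rows parted by semicolons, each of 7 numbers parted by spaces: the opening, from 0 (shut) to 1 (fully open), then the shift along the world's x, y, z in cm, then the turn, a rotation vector about the world's x, y, z in rad. In form: claw tx ty tz wx wy wz; .... A call has 1 to 20 rows; each row shifts and turns the commanded pose from where the row before left it; what a row does not reach is not made up. A row lasts 1/8 s, in which the tool goes at most 62.5 mm and 10.7 degrees, less where a joint would pass 70% of its speed; a pose out of reach is approached as far as the arm can. A call is refused whole if a number of a shift passes 6.25 or a number of a turn 0.188, either way. A call with a gripper value outside its range is refused whole. The fingers move at their own pace and stop on an object; "grip_force" is the grip in N (left out, the last holds). Time passes only in rows, so rows that do not move let the fingers close. It gives the time, the measured TCP pose, the force and the opening at its end, in the units of the state.
- ctrl.observe(): the state, without advancing time (a new reading comes with each control period).
- optics.capture(name): name is "scene" or "side" or "wrist"; returns (picture, depth): 420x560x3 uint8, red, green, blue; 420x560 float32, m along the optical axis (not along the pixel's ray), 0 where there is no reading.
- optics.camera_params(name): a dict with "vertical_fov" (degrees; the focal length in pixels is half the picture's height over the tangent of half this angle, whatever the lens; pixels are square), "cx", "cy" (the principal point, pixels), "T" (4x4, takes a point from camera to world coordinates). Camera axes: x right, y down, z forward; pixel columns grow to the right and rows downward; lengths in m; the calibration is good to about 2 mm. The wrist camera is an equidistant fisheye: a pixel r from the principal point sees the ray r / f radians off the axis. A picture is of the moment at which its call begins: read the wrist's pose just before it. camera_params takes no time and is no camera call; for the wrist camera it gives the pose at the moment of the call.
- job.job_done(): hands the job in, once; it reports no verdict.
Trained networks look in the newest picture that a camera, given by its name, has taken for a name from the list of things; names that differ only in an ending like _2 or _b are one class to them, and where a whole thing is asked for, a point or a joint stands for the part that bears it (a point fixed in the world has none). Each returns a list of dicts, best first, with "p" (0 to 1); they miss things now and then, are a little off and sometimes report something else, mostly with a low value. They report only what shows in the picture. A call takes as long as a camera call.
- nets.search_frame(camera, query): "bbox" ([left, top, right, bottom] in pixels, round what is visible of it).
- nets.outline_of(camera, query): "region" (420x560 bool, what is visible of it) and "bbox" ([left, top, right, bottom] in pixels, round what is visible of it).
- nets.mark_of(camera, query): "uv" ([column, row] in pixels: a listed point, or the origin of a listed thing).
The state is a dict: "time_s": time; "joint_pos": joint angles; "qd": joint speeds; "tau": joint torques, N m; "eef_pos": TCP position; "ee_rot": TCP orientation; "wrist_force": force on the tool from outside, world axes, zero at the start; "wrist_torque": the same for the moment, N m; "finger_gap": finger opening in m.
Only numpy, scipy, OpenCV 4.12 (cv2) and the standard library are available. Lean on these libraries where they do the work, as an engineer would, in place of code of your own. Each camera call takes 0.05 s, during which the arm holds its last target. There are 200 camera calls.

TASK

Open the spice locker: reach down into the narrow gap behind the top edge of its door, feel for the pad of the sprung hook and press it gently until the hook lets go, and while it is down draw the door out. Then swing the door wide open, about square to the locker's front or further, and leave it standing there. Never push, press or pull harder than about 20 N on any part of the locker, do not fling the door, and leave everything else standing where it is.

Things in the scene. Friction and masses are not known exactly. Their poses are not given: they have to be found in the camera images.
- locker: Steel spice locker, fixed and rigid, 260 mm deep (x, with its door) x 300 wide (y) x 250 tall. Origin: centre of its underside, on the counter. x points from the front (door, towards the robot) to the back, y to the door's hinged side, z up. Shut, the 16 mm thick door lies at x = -140 to -124 mm, y = -138 to 138 mm, its top edge at z = 250 mm. Top panel: x from -88 mm back, top at z = 250 mm.
- gap (a point): Middle of the open gap between the shut door's inner face and the locker's top panel, at the level of both (locker frame x = -106, y = 0, z = 250 mm). The gap is 36 mm across (x -124 to -88 mm) and 288 mm long (y); only the hook is in it.
- hook_spot (a point): The point straight above the press pad's centre, in the middle of the gap, level with the door's top edge. It rides with the door: 18 mm behind its inner face, 130 to 175 mm from the hinge line, and does not sink when the pad is pressed. The pad is a flat white plastic square, 26 x 26 mm. Its top lies 12 to 30 mm below this point, set differently each time and not measured: find it by touch.
- catch (a point): Middle of the lower edge of the catch: the lip, 4 mm thick, that hangs 28 mm down from the top panel's front edge, full width. The hook's arm runs from the door back under it, and its nose (24 mm wide, 8 mm thick) stands up 3 mm behind it, 8 mm higher than the lip's lower edge. Pulling the door without pressing only jams nose against lip.
- door_edge (a point): Top corner of the door's inner face at its free edge; rides with the door. The pad and hook are carried on this inner face. Pressed, they sink straight down on a spring: 5 N to start, 8 N at 8 mm, 10 N at 12 mm, then a hard stop. The hook lets go just past 8 mm: aim for 10 mm. Keep it down until the door is out 20 mm at the hook (0.12 rad); earlier it can catch again, later it springs up clear.
- door (a joint): Angle of the door about its upright hinge: 0 shut, grows as it swings out towards the robot (clockwise from above), stop at 1.75 rad. Hinge on the locker's +y side. Door 276 mm wide, 242 tall, 0.3 to 0.6 kg; some hinge friction (2 to 4 N at the hook); it stays where it is left. No handle: the finger that presses the hook draws it open from behind its top edge.
- door_hinge (a point): Point on the door's hinge line, level with the door's top edge, in the middle of the door's thickness (locker frame x = -132 mm, y = 138 mm).
- squeeze_bottle: Bystander, not to be disturbed: white squeeze bottle, 56 mm across, 150 mm tall, standing by the locker's right-hand side. Origin: centre of its underside.
- jar: Bystander, not to be disturbed: amber jar, 66 mm across, 90 mm tall, standing by the locker's left-hand side. Origin: centre of its underside.
- dish: Bystander, not to be disturbed: shallow white dish, 100 mm across, 25 mm tall, on the rear of the locker's top. Origin: centre of its underside.
- bowl: Bystander, not to be disturbed: white bowl, 140 mm across, 60 mm tall, on the counter. Origin: centre of its underside.
- pan: Bystander, not to be disturbed: open steel food pan, 170 x 160 x 100 mm, on the counter. Origin: centre of its underside.
- tub: Bystander, not to be disturbed: white tub, 90 mm across, 75 mm tall, on the counter. Origin: centre of its underside.
- spoon: Bystander, not to be disturbed: serving spoon lying on the counter; origin on its underside.

How it is judged:
By the outcome, as a careful person would: the job done as asked, in the order asked, and still so for the second after the job is handed in, with the robot touching nothing.
It also fails if it takes over 51 s, if anything falls off the work surface, if the arm or the gripper's body presses on something with over 40 N, if the wrist force passes 120 N, or if a joint passes its speed limit or range.

## Working session

There is one attempt and no reset: what is moved stays moved. The work goes in short steps, Python scripts to look and compute and a tool call to move; the robot and the scene stay as the last step left them, time stands still between calls to the robot, and variables do not carry over. Pictures are saved under pics/ and viewed, on a budget of 10 in all, crops included, one or two more only if the job needs it, and the job is handed in when it is done.

Besides the shell and the picture viewer there is one more tool, called after "Request:" in YAML: its name, and indented under it one key for each argument. jog_arm: Moves the arm, as the interface text tells. Its arguments: {"type":"object","properties":{"series":{"type":"string"},"grip_force":{"type":"number"}},"required":["series"]}

```bash
mkdir -p pics; cat > h.py <<'E'
import numpy as np, cv2
from plant import ctrl, optics, job, nets
def ray(cam,uv,P=None):
    P=P or optics.camera_params(cam); f=210/np.tan(np.radians(P["vertical_fov"])/2)
    d=np.array([(uv[0]-P["cx"])/f,(uv[1]-P["cy"])/f])
    if cam=="wrist":
        r=np.hypot(*d); v=np.r_[d/r*np.sin(r),np.cos(r)] if r>1e-9 else np.array([0,0,1.])
    else: v=np.r_[d,1]
    return P["T"][:3,3],P["T"][:3,:3]@v,v
def at_z(cam,uv,z,P=None):
    o,d,_=ray(cam,uv,P); return o+d*(z-o[2])/d[2]
def at_depth(cam,uv,dep,P=None):
    o,d,v=ray(cam,uv,P); return o+d/v[2]*dep[int(round(uv[1])),int(round(uv[0]))]
E
python3 - <<'E'
from h import *
np.set_printoptions(precision=4,suppress=True)
s=ctrl.observe(); print(s["time_s"],s["eef_pos"],s["ee_rot"],s["wrist_force"],s["finger_gap"])
ims=[]
for c in ["scene","side"]:
    im,d=optics.capture(c); np.save(c+"_d.npy",d)
    cv2.imwrite(f"pics/{c}0.png",im[:,:,::-1])
    for q in ["hook_spot","door_edge","door_hinge","gap","catch","locker"]:
        for r in nets.mark_of(c,q)[:1]:
            print(c,q,round(r["p"],2),np.round(r["uv"],1),at_z(c,r["uv"],.25),at_depth(c,r["uv"],d))
print(ctrl.observe()["time_s"])
E
```

```text
0.0 [0.2318 0.6334 0.2304] [[ 0.939  -0.3438 -0.0005]
 [-0.3438 -0.939  -0.0016]
 [ 0.0001  0.0017 -1.    ]] [-0.5525  0.1513  0.3419] 0.08550864006855957
scene hook_spot 0.46 [281.7 232.4] [ 0.6438 -0.0376  0.25  ] [ 0.6292 -0.036   0.2267]
scene door_edge 0.6 [238.1 237.9] [ 0.6508 -0.1661  0.25  ] [ 0.6407 -0.1667  0.2337]
scene door_hinge 0.74 [326.1 220.9] [0.6157 0.0988 0.25  ] [0.6152 0.0989 0.2492]
scene gap 0.6 [283.3 233.2] [ 0.647  -0.0332  0.25  ] [ 0.6283 -0.0311  0.22  ]
scene catch 0.86 [286.5 245. ] [ 0.688 -0.028  0.25 ] [ 0.6885 -0.0281  0.2508]
side hook_spot 0.56 [249.  167.7] [ 0.646  -0.0425  0.25  ] [ 0.7344 -0.1714  0.1167]
side door_edge 0.86 [273.5 141.8] [ 0.6414 -0.1763  0.25  ] [ 0.8055 -0.4662  0.0001]
side door_hinge 0.91 [233.3 204.8] [0.608  0.0975 0.25  ] [0.6077 0.0979 0.2505]
side gap 0.88 [247.  168.9] [ 0.6483 -0.0357  0.25  ] [ 0.7423 -0.1706  0.109 ]
side catch 0.78 [240.3 172.2] [ 0.6576 -0.0156  0.25  ] [ 0.6658 -0.0268  0.238 ]
side locker 0.81 [222.7 223.3] [0.5975 0.1614 0.25  ] [0.6377 0.1159 0.1821]
0.7
```

View pics/scene0.png

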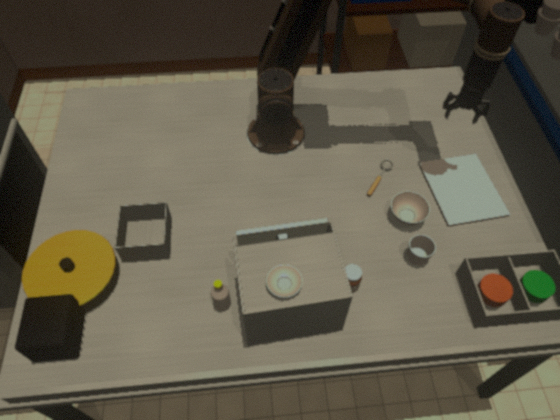

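View pics/side0.png

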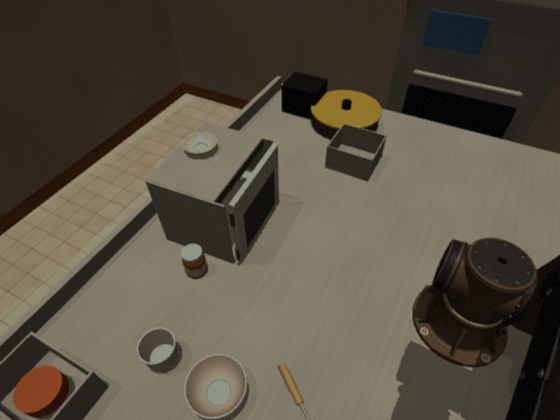

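```bash
python3 - <<'E'
from h import *
np.set_printoptions(precision=4,suppress=True)
# depth-based points at door-top/locker top height from both cameras
for c in ["scene","side"]:
    d=np.load(c+"_d.npy"); P=optics.camera_params(c); f=210/np.tan(np.radians(P["vertical_fov"])/2)
    print(c,P["T"][:3,3],f)
    v,u=np.mgrid[:420,:560]; X=np.stack([(u-P["cx"])/f*d,(v-P["cy"])/f*d,d],-1)@P["T"][:3,:3].T+P["T"][:3,3]
    m=(d>0)&(abs(X[...,2]-.25)<.006)&(X[...,0]>.45)&(X[...,0]<1)&(abs(X[...,1])<.35)
    p=X[m]; np.save(c+"_top.npy",p); print(len(p),p.min(0),p.max(0))
    # bystanders
    for q in ["squeeze_bottle","jar","dish","bowl","pan","tub","spoon"]:
        r=nets.mark_of(c,q)[:1]
        if r: print(q,round(r[0]["p"],2),at_z(c,r[0]["uv"],.25 if q=="dish" else 0)[:2])
    img=np.zeros((450,600,3),np.uint8)
    for x,y,z in p:
        a,b=int(500-(x-.5)*1000)-50,int(300-y*1000)
        if 0<=a<450 and 0<=b<600: img[a,b]=(255,255,255)
    cv2.imwrite(f"pics/top_{c}.png",img)
a=cv2.imread("pics/top_scene.png");b=cv2.imread("pics/top_side.png");a[...,0]=0;a[...,2]=0;b[...,1]=0
cv2.imwrite("pics/top.png",a+b)
E
```

```text
scene [ 1.3866 -0.1185  1.4353] 475.7584315117583
6938 [ 0.6044 -0.1836  0.244 ] [0.8891 0.132  0.256 ]
squeeze_bottle 0.69 [0.457  0.4477]
jar 0.85 [0.706 0.19 ]
dish 0.76 [ 0.8093 -0.0521]
bowl 0.93 [0.4481 0.4477]
pan 0.85 [ 0.467  -0.4993]
tub 0.85 [0.6212 0.4512]
spoon 0.47 [ 0.459  -0.4915]
side [0.1886 0.6242 0.9398] 380.3448128695755
5266 [ 0.6039 -0.1836  0.244 ] [0.8894 0.1343 0.2558]
squeeze_bottle 0.67 [0.7119 0.1873]
jar 0.73 [0.7094 0.1843]
dish 0.79 [ 0.8127 -0.0534]
pan 0.76 [ 0.456  -0.4915]
tub 0.57 [0.6349 0.4252]
spoon 0.86 [0.2846 0.3653]
```

View pics/top.png

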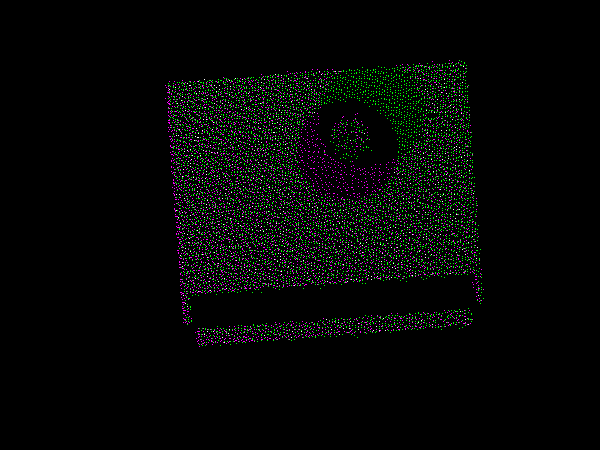

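```bash
cat > fit.py <<'E'
from h import *
np.set_printoptions(precision=4,suppress=True)
a=np.vstack([np.load(c+"_top.npy") for c in ["scene","side"]])
for c in ["scene","side"]:
    p=np.load(c+"_top.npy"); r=cv2.minAreaRect(p[:,:2].astype(np.float32)*1000); print(c,r)
from scipy.optimize import minimize
# locker frame: x axis dir th (front->back), y = left
def loc(q,p): 
    c,s=np.cos(q[2]),np.sin(q[2]); d=p[:,:2]-q[:2]; return np.c_[c*d[:,0]+s*d[:,1],-s*d[:,0]+c*d[:,1]]
def cost(q):
    l=loc(q,a)*1000; x,y=l.T
    inn=((x>-140)&(x<-124)&(abs(y)<138))|((x>-88)&(x<120)&(abs(y)<150))|((x>-124)&(x<120)&(abs(y)<150)&(abs(y)>144))
    return -inn.mean()
best=min(((cost((x,y,t)),x,y,t) for x in np.arange(.735,.765,.002) for y in np.arange(-.04,-.005,.002) for t in np.arange(.03,.12,.01)))
q=np.array(best[1:]); r=minimize(cost,q,method="Nelder-Mead",options=dict(initial_simplex=q+np.vstack([np.zeros(3),np.diag([.003,.003,.02])]))); q=r.x
print(best,r.fun,q); np.save("q.npy",q)
E
cat > pad.py <<'E'
from h import *
np.set_printoptions(precision=4,suppress=True)
q=np.load("q.npy"); c,s=np.cos(q[2]),np.sin(q[2]); R=np.array([[c,-s],[s,c]])
W=lambda x,y: q[:2]+R@np.array([x,y])
print("hinge",W(-.132,.138),"gap",W(-.106,0),"edge",W(-.124,-.138))
for cam in ["scene","side"]:
    im,d=optics.capture(cam); P=optics.camera_params(cam); f=210/np.tan(np.radians(P["vertical_fov"])/2)
    v,u=np.mgrid[:420,:560]; X=np.stack([(u-P["cx"])/f*d,(v-P["cy"])/f*d,d],-1)@P["T"][:3,:3].T+P["T"][:3,3]
    L=(X[...,:2]-q[:2])@R
    m=(d>0)&(L[...,0]>-.120)&(L[...,0]<-.09)&(abs(L[...,1])<.14)&(X[...,2]>.15)&(X[...,2]<.246)
    g=im.min(-1)
    w=m&(g>120)
    print(cam,m.sum(),w.sum(),np.percentile(g[m],[50,90,99]))
    for i in zip(*np.where(w)): print(i[::-1],L[i],X[i][2],g[i])
E
python3 fit.py; python3 pad.py
```

```text
scene ((745.2402954101562, -26.30206298828125), (268.73675537109375, 300.17608642578125), 4.170248031616211)
side ((747.5851440429688, -25.120819091796875), (267.1224060058594, 302.5858154296875), 4.438496112823486)
(np.float64(-0.9559160930842346), np.float64(0.755), np.float64(-0.023999999999999987), np.float64(0.07)) -0.9590298262864635 [ 0.7543 -0.0245  0.0727]
hinge [0.6126 0.1035] gap [ 0.6486 -0.0322] edge [ 0.6407 -0.1712]
scene 50 29 [130.   145.1  147.51]
(np.int64(283), np.int64(234)) [-0.1158 -0.0002] 0.23242507203331542 130
(np.int64(285), np.int64(234)) [-0.1189  0.0065] 0.2257807612023779 130
(np.int64(279), np.int64(235)) [-0.1181 -0.0119] 0.22630536824708436 131
(np.int64(280), np.int64(235)) [-0.1146 -0.0095] 0.23116959129208614 138
(np.int64(281), np.int64(235)) [-0.1163 -0.0061] 0.22758157056452277 139
(np.int64(282), np.int64(235)) [-0.1154 -0.0033] 0.22830849097173722 141
(np.int64(283), np.int64(235)) [-0.1169  0.0001] 0.22503450083793974 144
(np.int64(284), np.int64(235)) [-0.1138  0.0025] 0.22927846936894136 146
(np.int64(285), np.int64(235)) [-0.1122  0.0052
[... 3214 characters left out ...]
5)) [-0.1098 -0.0056] 0.22695609816558893 136
(np.int64(243), np.int64(176)) [-0.0983  0.0082] 0.23064651040324946 136
(np.int64(244), np.int64(176)) [-0.0994  0.0046] 0.22803042034291165 141
(np.int64(245), np.int64(176)) [-0.1013  0.0024] 0.22684337693145007 139
(np.int64(246), np.int64(176)) [-0.1036  0.0009] 0.22637974116283233 139
(np.int64(247), np.int64(176)) [-0.1064  0.0002] 0.22680331674110155 138
(np.int64(248), np.int64(176)) [-0.1096  0.0001] 0.2278651033207686 137
(np.int64(246), np.int64(177)) [-0.1072  0.0074] 0.22933587832779267 125
(np.int64(247), np.int64(177)) [-0.1089  0.0049] 0.2278250618709633 131
(np.int64(247), np.int64(178)) [-0.1099  0.0072] 0.22634890704257282 125
```

Request:
jog_arm:
  series: "0 0 0 5 0 0 0; 0 2.6 -4.15 0.3 0 0 0.0265; 0 2.6 -4.15 0.3 0 0 0.0265; 0 2.6 -4.15 0.3 0 0 0.0265; 0 2.6 -4.15 0.3 0 0 0.0265; 0 2.6 -4.15 0.3 0 0 0.0265; 0 2.6 -4.15 0.3 0 0 0.0265; 0 2.6 -4.15 0.3 0 0 0.0265; 0 2.6 -4.15 0.3 0 0 0.0265; 0 2.6 -4.15 0.3 0 0 0.0265; 0 2.6 -4.15 0.3 0 0 0.0265; 0 2.6 -4.15 0.3 0 0 0.0265; 0 2.6 -4.15 0.3 0 0 0.0265; 0 2.6 -4.15 0.3 0 0 0.0265; 0 2.6 -4.15 0.3 0 0 0.0265; 0 2.6 -4.15 0.3 0 0 0.0265; 0 2.6 -4.15 0.3 0 0 0.0265; 0 0 0 0 0 0 0; 0 0 0 0 0 0 0"
  grip_force: 20

```text
time_s: 3.88
eef_pos: [0.6478, -0.0303, 0.329]
ee_rot: [[0.997, 0.072, -0.001], [0.072, -0.997, 0.0], [-0.001, -0.0, -1.0]]
wrist_force: [0.3, 1.1, 0.1]
finger_gap: -0.0001
```

```bash
python3 - <<'E'
from h import *
np.set_printoptions(precision=4,suppress=True)
P=optics.camera_params("wrist"); im,d=optics.capture("wrist"); cv2.imwrite("pics/w0.png",im[:,:,::-1])
q=np.load("q.npy"); c,s=np.cos(q[2]),np.sin(q[2]); R=np.array([[c,-s],[s,c]])
for n in ["hook_spot","gap","door_edge","door_hinge"]:
    for r in nets.mark_of("wrist",n)[:1]:
        X=at_z("wrist",r["uv"],.25,P); print(n,r["p"],r["uv"],X,(X[:2]-q[:2])@R)
# pad by brightness inside gap at z=.228
v,u=np.mgrid[:420,:560]; f=210/np.tan(np.radians(P["vertical_fov"])/2)
dx=(u-P["cx"])/f;dy=(v-P["cy"])/f;r=np.hypot(dx,dy)+1e-9
D=np.stack([dx/r*np.sin(r),dy/r*np.sin(r),np.cos(r)],-1); o=P["T"][:3,3]
X=(D/D[...,2:]*d[...,None])@P["T"][:3,:3].T+o
L=(X[...,:2]-q[:2])@R
for lo,hi,nm in [(.15,.24,"pad")]:
    m=(d>0)&(X[...,2]>.22)&(X[...,2]<.238)&(L[...,0]>-.123)&(L[...,0]<-.09)&(abs(L[...,1])<.05)&(im.min(-1)>100)
    print(m.sum()); 
    if m.sum(): print(np.percentile(L[m],[2,50,98],axis=0),np.median(X[m],0),u[m].mean(),v[m].mean())
t=(d>0)&(abs(X[...,2]-.25)<.005)&(abs(L[...,1])<.06)&(L[...,0]<-.05)
x=L[t][:,0]; print("door",np.percentile(x[x<-.106],[1,50,99]),"panel front",np.percentile(x[x>-.106],[.5,1,2]))
print(np.median(X[t][:,2]),ctrl.observe()["eef_pos"])
E
```

```text
hook_spot 0.97 [285.9, 216.1] [ 0.6479 -0.0346  0.25  ] [-0.1069 -0.0024]
gap 0.57 [287.0, 213.2] [ 0.6501 -0.0352  0.25  ] [-0.1047 -0.0031]
door_edge 0.98 [454.0, 236.7] [ 0.6396 -0.1728  0.25  ] [-0.1252 -0.1395]
door_hinge 0.6 [119.0, 248.6] [0.6094 0.0985 0.25  ] [-0.1356  0.1332]
867
[[-0.1196 -0.0161]
 [-0.1081 -0.0044]
 [-0.0972  0.0074]] [ 0.6466 -0.0368  0.2268] 288.1084198385236 208.31949250288352
door [-0.1409 -0.1317 -0.1252] panel front [-0.0898 -0.0894 -0.089 ]
0.24927732702644229 [ 0.6477 -0.0292  0.3297]
```

View pics/w0.png

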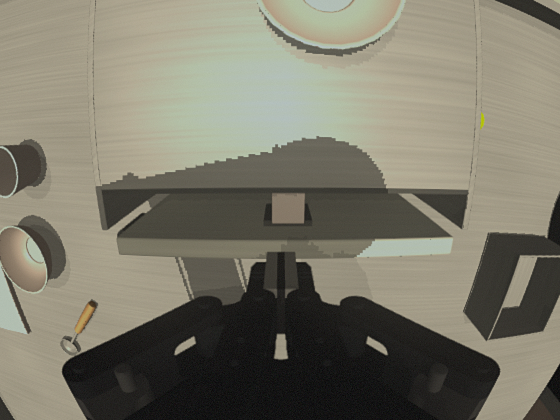

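Request:
jog_arm:
  series: "0 0 -0.6 -2 0 0 0; 0 0 0 -2.5 0 0 0; 0 0 0 -2 0 0 0; 0 0 0 0 0 0 0; 0 0 0 -1 0 0 0; 0 0 0 -1 0 0 0; 0 0 0 0 0 0 0;0 0 0 0 0 0 0"

```text
time_s: 5.12
eef_pos: [0.6481, -0.0362, 0.2446]
ee_rot: [[0.997, 0.073, 0.0], [0.073, -0.997, -0.0], [0.0, 0.0, -1.0]]
wrist_force: [-0.2, -0.1, -0.1]
finger_gap: -0.0
```

Request:
jog_arm:
  series: "0 0 0 -0.6 0 0 0; 0 0 0 -0.6 0 0 0; 0 0 0 0 0 0 0; 0 0 0 0 0 0 0"

```text
time_s: 5.62
eef_pos: [0.648, -0.0362, 0.2323]
ee_rot: [[0.997, 0.073, -0.0], [0.073, -0.997, -0.0], [-0.0, 0.0, -1.0]]
wrist_force: [0.7, 0.8, -0.2]
finger_gap: -0.0004
```

Request:
jog_arm:
  series: "0 0 0 -0.2 0 0 0; 0 0 0 0 0 0 0; 0 0 0 0 0 0 0"

```text
time_s: 6.0
eef_pos: [0.648, -0.0361, 0.2304]
ee_rot: [[0.997, 0.073, 0.0], [0.073, -0.997, 0.0], [0.0, -0.0, -1.0]]
wrist_force: [-0.6, 0.1, 1.1]
finger_gap: 0.0002
```

Request:
jog_arm:
  series: "0 0 0 -0.2 0 0 0; 0 0 0 0 0 0 0; 0 0 0 0 0 0 0"

```text
time_s: 6.38
eef_pos: [0.648, -0.0361, 0.2283]
ee_rot: [[0.997, 0.073, -0.0], [0.073, -0.997, -0.0], [-0.0, 0.0, -1.0]]
wrist_force: [-0.4, 0.4, -0.0]
finger_gap: -0.0004
```

Request:
jog_arm:
  series: "0 0 0 -0.2 0 0 0; 0 0 0 0 0 0 0; 0 0 0 0 0 0 0"

```text
time_s: 6.75
eef_pos: [0.6482, -0.0362, 0.2269]
ee_rot: [[0.997, 0.073, 0.001], [0.073, -0.997, -0.0], [0.001, 0.0, -1.0]]
wrist_force: [-1.1, -0.2, 3.7]
finger_gap: 0.0
```

Request:
jog_arm:
  series: "0 0 0 -0.2 0 0 0; 0 0 0 0 0 0 0; 0 0 0 0 0 0 0"

```text
time_s: 7.12
eef_pos: [0.6482, -0.0362, 0.2248]
ee_rot: [[0.997, 0.073, 0.001], [0.073, -0.997, -0.0], [0.001, 0.0, -1.0]]
wrist_force: [-0.8, 1.2, 6.0]
finger_gap: -0.0002
```

Request:
jog_arm:
  series: "0 0 0 -0.2 0 0 0; 0 0 0 0 0 0 0; 0 0 0 0 0 0 0"

```text
time_s: 7.5
eef_pos: [0.6482, -0.0362, 0.2229]
ee_rot: [[0.997, 0.073, 0.001], [0.073, -0.997, -0.0], [0.001, 0.0, -1.0]]
wrist_force: [-1.6, 0.4, 6.4]
finger_gap: -0.0003
```

Request:
jog_arm:
  series: "0 0 0 -0.2 0 0 0; 0 0 0 0 0 0 0; 0 0 0 0 0 0 0"

```text
time_s: 7.88
eef_pos: [0.6482, -0.0362, 0.2211]
ee_rot: [[0.997, 0.073, 0.001], [0.073, -0.997, -0.0], [0.001, 0.0, -1.0]]
wrist_force: [-2.5, 1.1, 6.4]
finger_gap: -0.0002
```

Request:
jog_arm:
  series: "0 0 0 -0.2 0 0 0; 0 0 0 0 0 0 0; 0 0 0 0 0 0 0"

```text
time_s: 8.25
eef_pos: [0.6482, -0.0362, 0.2192]
ee_rot: [[0.997, 0.073, 0.001], [0.073, -0.997, -0.0], [0.001, 0.0, -1.0]]
wrist_force: [-2.0, 0.8, 8.2]
finger_gap: 0.0
```

Request:
jog_arm:
  series: "0 0 0 -0.22 0 0 0; 0 0 0 0 0 0 0; 0 0 0 0 0 0 0"

```text
time_s: 8.62
eef_pos: [0.6482, -0.0362, 0.2172]
ee_rot: [[0.997, 0.073, 0.001], [0.073, -0.997, -0.0], [0.001, 0.0, -1.0]]
wrist_force: [-2.7, 0.2, 7.5]
finger_gap: -0.0001
```

```bash
cat > arc.py <<'E'
import numpy as np,sys
h=np.array([.612,.103]); p=np.array([float(sys.argv[1]),float(sys.argv[2])]); s=float(sys.argv[3]); n=int(sys.argv[4])
for i in range(n):
    c,t=np.cos(s),np.sin(s); q=h+np.array([[c,t],[-t,c]])@(p-h)
    print(i+1,np.round((q-p)*100,2),q.round(4)); p=q
E
python3 arc.py .6412 -.0367 .03 8
```

```text
1 [-0.42 -0.08] [ 0.637  -0.0375]
2 [-0.42 -0.07] [ 0.6328 -0.0382]
3 [-0.42 -0.06] [ 0.6285 -0.0388]
4 [-0.43 -0.04] [ 0.6243 -0.0392]
5 [-0.43 -0.03] [ 0.62   -0.0395]
6 [-0.43 -0.02] [ 0.6157 -0.0397]
7 [-0.43 -0.  ] [ 0.6114 -0.0397]
8 [-0.43  0.01] [ 0.6072 -0.0396]
```

Request:
jog_arm:
  series: "0 -0.25 -0.02 -0.05 0 0 0; 0 -0.25 -0.02 0 0 0 0; 0 0 0 0 0 0 0; 0 0 0 0 0 0 0"

```text
time_s: 9.12
eef_pos: [0.6446, -0.0368, 0.2174]
ee_rot: [[0.997, 0.074, 0.004], [0.074, -0.997, -0.0], [0.004, 0.001, -1.0]]
wrist_force: [1.1, -0.0, 8.1]
finger_gap: -0.0001
```

Request:
jog_arm:
  series: "0 -0.25 -0.02 -0.06 0 0 0; 0 -0.3 -0.04 0 0 0 0; 0 -0.3 -0.04 0 0 0 -0.02; 0 0 0 0 0 0 0"

```text
time_s: 9.62
eef_pos: [0.6361, -0.0381, 0.217]
ee_rot: [[0.999, 0.053, 0.004], [0.053, -0.999, -0.001], [0.004, 0.001, -1.0]]
wrist_force: [1.4, -2.5, 7.8]
finger_gap: 0.0
```

Request:
jog_arm:
  series: "0 -0.42 -0.07 0 0 0 -0.03; 0 -0.42 -0.06 0 0 0 -0.03; 0 -0.43 -0.04 0 0 0 -0.03; 0 0 0 0 0 0 0"

```text
time_s: 10.12
eef_pos: [0.6232, -0.0397, 0.2169]
ee_rot: [[0.999, -0.037, 0.004], [-0.037, -0.999, -0.001], [0.004, 0.001, -1.0]]
wrist_force: [0.2, -2.2, 9.1]
finger_gap: -0.0001
```

Request:
jog_arm:
  series: "0 -0.43 -0.03 0 0 0 -0.03; 0 -0.43 -0.02 0 0 0 -0.03; 0 -0.43 0 0 0 0 -0.03; 0 -0.43 0.01 0 0 0 -0.03; 0 0 0 0 0 0 0; 0 0 0 0 0 0 0"

```text
time_s: 10.88
eef_pos: [0.6059, -0.04, 0.2167]
ee_rot: [[0.988, -0.156, 0.004], [-0.156, -0.988, -0.001], [0.004, 0.0, -1.0]]
wrist_force: [0.2, -0.8, 8.8]
finger_gap: 0.0
```

```bash
cat > door.py <<'E'
from h import *
import sys
np.set_printoptions(precision=4,suppress=True)
s=ctrl.observe(); print(s["time_s"],s["eef_pos"],s["wrist_force"],s["joint_pos"])
H=np.array([.612,.103]); th0=np.load("q.npy")[2]
for cam in ["scene","side"]:
    im,d=optics.capture(cam); cv2.imwrite(f"pics/{cam}_{sys.argv[1]}.png",im[:,:,::-1])
    r=nets.mark_of(cam,"door_edge")
    if r: 
        X=at_z(cam,r[0]["uv"],.25); v=X[:2]-H
        print(cam,r[0]["p"],X,"angle",-(np.arctan2(v[1],v[0])+np.pi/2-th0)+np.arctan2(.008,.276),np.linalg.norm(v))
E
python3 door.py a
```

```text
10.875 [ 0.6059 -0.04    0.2167] [ 0.2006 -0.8271  8.8095] [ 0.2564  0.2558 -0.1692  0.0016 -1.1426  1.1574]
scene 0.6 [ 0.5704 -0.1738  0.25  ] angle 0.25090658137719984 0.2799132968297655
side 0.61 [ 0.5606 -0.1763  0.25  ] angle 0.28360012900036585 0.2839883287858261
```

Request:
jog_arm:
  series: "0 0 0 0.5 0 0 0; 0 0 0 0.5 0 0 0; 0 0 0 0.4 0 0 0; 0 0 0 0 0 0 0"

```text
time_s: 11.58
eef_pos: [0.6043, -0.0395, 0.2286]
ee_rot: [[0.988, -0.156, -0.001], [-0.156, -0.988, 0.0], [-0.001, -0.0, -1.0]]
wrist_force: [0.0, 0.2, -0.4]
finger_gap: 0.0002
```

```bash
python3 arc.py .6059 -.04 .05 28
```

```text
1 [-0.71  0.05] [ 0.5988 -0.0395]
2 [-0.71  0.08] [ 0.5917 -0.0387]
3 [-0.71  0.12] [ 0.5846 -0.0375]
4 [-0.7   0.15] [ 0.5776 -0.0359]
5 [-0.69  0.19] [ 0.5707 -0.034 ]
6 [-0.68  0.22] [ 0.5639 -0.0318]
7 [-0.67  0.26] [ 0.5572 -0.0292]
8 [-0.65  0.29] [ 0.5507 -0.0263]
9 [-0.64  0.32] [ 0.5443 -0.0231]
10 [-0.62  0.35] [ 0.5381 -0.0196]
11 [-0.6   0.38] [ 0.5321 -0.0157]
12 [-0.58  0.41] [ 0.5262 -0.0116]
13 [-0.56  0.44] [ 0.5206 -0.0071]
14 [-0.54  0.47] [ 0.5152 -0.0024]
15 [-0.51  0.5 ] [0.5101 0.0025]
16 [-0.49  0.52] [0.5052 0.0077]
17 [-0.46  0.55] [0.5005 0.0132]
18 [-0.43  0.57] [0.4962 0.0189]
19 [-0.41  0.59] [0.4921 0.0248]
20 [-0.38  0.61] [0.4884 0.0309]
21 [-0.35  0.63] [0.4849 0.0371]
22 [-0.31  0.64] [0.4818 0.0436]
23 [-0.28  0.66] [0.479  0.0502]
24 [-0.25  0.67] [0.4765 0.0569]
25 [-0.21  0.68] [0.4744 0.0637]
26 [-0.18  0.69] [0.4726 0.0706]
27 [-0.14  0.7 ] [0.4711 0.0776]
28 [-0.11  0.71] [0.47   0.0847]
```

Request:
jog_arm:
  series: "0 -0.5 0.04 0.4 0 0 -0.05; 0 -0.71 0.08 0 0 0 -0.05; 0 -0.71 0.12 0 0 0 -0.05; 0 -0.7 0.15 0 0 0 -0.05; 0 -0.69 0.19 0 0 0 -0.05; 0 -0.68 0.22 0 0 0 -0.05; 0 -0.67 0.26 0 0 0 -0.05; 0 -0.65 0.29 0 0 0 -0.05; 0 -0.64 0.32 0 0 0 -0.05; 0 -0.62 0.35 0 0 0 -0.05; 0 0 0 0 0 0 0"

```text
time_s: 12.95
eef_pos: [0.5382, -0.0193, 0.2325]
ee_rot: [[0.792, -0.61, -0.001], [-0.61, -0.792, 0.0], [-0.001, 0.001, -1.0]]
wrist_force: [-0.1, 0.3, 0.8]
finger_gap: -0.0001
```

```bash
python3 door.py b
```

```text
12.95 [ 0.5382 -0.0193  0.2325] [-0.0505  0.2869  0.7881] [ 0.328   0.1342 -0.286  -0.0004 -1.1516  0.5868]
scene 0.63 [ 0.4427 -0.1053  0.25  ] angle 0.7843053089569745 0.26841749247185315
side 0.68 [ 0.4486 -0.1118  0.25  ] angle 0.7518415810466035 0.26989246596677957
```

View pics/side_b.png

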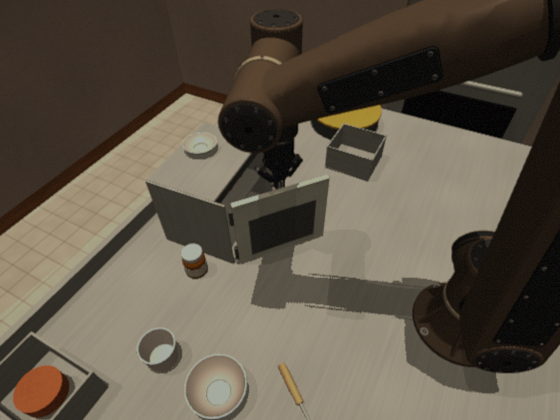

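Request:
jog_arm:
  series: "0 -0.6 0.38 0 0 0 -0.05; 0 -0.58 0.41 0 0 0 -0.05; 0 -0.56 0.44 0 0 0 -0.05; 0 -0.54 0.47 0 0 0 -0.05; 0 -0.51 0.5 0 0 0 -0.05; 0 -0.49 0.52 0 0 0 -0.05; 0 -0.46 0.55 0 0 0 -0.05; 0 -0.43 0.57 0 0 0 -0.05; 0 -0.41 0.59 0 0 0 -0.05; 0 -0.38 0.61 0 0 0 -0.05; 0 0 0 0 0 0 0"

```text
time_s: 14.52
eef_pos: [0.4892, 0.0311, 0.2329]
ee_rot: [[0.403, -0.915, -0.0], [-0.915, -0.403, 0.0], [-0.0, 0.0, -1.0]]
wrist_force: [0.1, -0.6, -0.4]
finger_gap: 0.0001
```

Request:
jog_arm:
  series: "0 -0.35 0.63 0 0 0 -0.05; 0 -0.31 0.64 0 0 0 -0.05; 0 -0.28 0.66 0 0 0 -0.05; 0 -0.25 0.67 0 0 0 -0.05; 0 -0.21 0.68 0 0 0 -0.05; 0 -0.18 0.69 0 0 0 -0.05; 0 -0.14 0.7 0 0 0 -0.05; 0 -0.05 0.4 0 0 0 -0.03; 0 0 0.2 0 0 0 0; 0 0 0 0 0 0 0; 0 0 0 0 0 0 0"

```text
time_s: 15.9
eef_pos: [0.4716, 0.0835, 0.233]
ee_rot: [[0.035, -0.999, -0.0], [-0.999, -0.035, 0.0], [-0.0, 0.0, -1.0]]
wrist_force: [0.1, -1.3, 0.3]
finger_gap: -0.0004
```

```bash
python3 door.py c
```

```text
15.9 [0.4716 0.0835 0.233 ] [ 0.1101 -1.3267  0.2603] [ 0.5873  0.0295 -0.4019 -0.0001 -1.1395 -0.5527]
scene 0.34 [0.461  0.2973 0.25  ] angle -3.7006647350925634 0.24609082065361657
side 0.61 [0.3408 0.0931 0.25  ] angle 1.6357918691283035 0.27136668227280586
```

View pics/side_c.png

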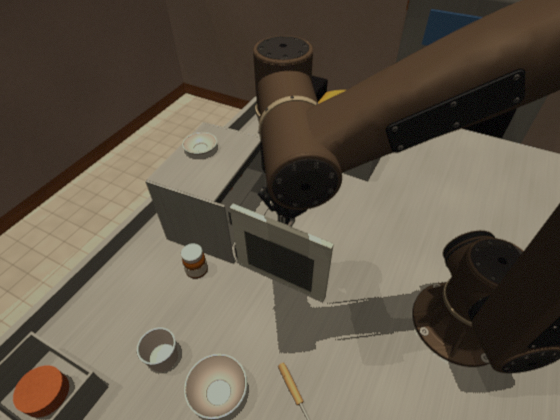

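Request:
jog_arm:
  series: "0 0 -0.3 0.2 0 0 0; 0 0 -0.3 0.5 0 0 0; 0 0 0 2 0 0 0; 0 0 0 3 0 0 0; 0 0 -3 3 0 0 0; 0 0 -5 2 0 0 0; 0 0 -5 0 0 0 0; 0 0 -5 0 0 0 0; 0 0 0 0 0 0 0; 0 0 0 0 0 0 0"

```text
time_s: 17.35
eef_pos: [0.4715, -0.1025, 0.3402]
ee_rot: [[0.033, -0.999, 0.0], [-0.999, -0.033, 0.0], [-0.0, -0.0, -1.0]]
wrist_force: [-1.3, 0.5, -0.6]
finger_gap: 0.0
```

```bash
python3 door.py d; python3 - <<'E'
from h import *
np.set_printoptions(precision=4,suppress=True)
H=np.array([.612,.103])
for c in ["scene","side"]:
    im,d=optics.capture(c); P=optics.camera_params(c); f=210/np.tan(np.radians(P["vertical_fov"])/2)
    v,u=np.mgrid[:420,:560]; X=np.stack([(u-P["cx"])/f*d,(v-P["cy"])/f*d,d],-1)@P["T"][:3,:3].T+P["T"][:3,3]
    m=(d>0)&(abs(X[...,2]-.25)<.005)&(X[...,0]>.3)&(X[...,0]<.59)&(abs(X[...,1]-.1)<.06)
    p=X[m][:,:2]; print(c,len(p))
    if len(p)>20:
        vx,vy,x0,y0=cv2.fitLine(p.astype(np.float32),cv2.DIST_HUBER,0,.001,.001).ravel(); vx,vy=(vx,vy) if vx<0 else (-vx,-vy)
        print("theta",np.pi/2+np.load("q.npy")[2]-np.arctan2(-vy,-vx) if 0 else np.pi/2+np.load("q.npy")[2]+np.arctan2(vy,-vx),p.min(0),p.max(0))
    for q in ["jar","dish","tub"]:
        r=nets.mark_of(c,q)[:1]
        if r: print(q,round(r[0]["p"],2),at_z(c,r[0]["uv"],.25 if q=="dish" else 0)[:2])
E
```

```text
17.35 [ 0.4715 -0.1025  0.3402] [-1.3073  0.5399 -0.6326] [ 0.1946 -0.0212 -0.2094 -0.0002 -1.3822 -0.1617]
scene 0.64 [0.6256 0.3459 0.25  ] angle -2.983861106494404 0.2432448008349156
side 0.83 [0.3446 0.0924 0.25  ] angle 1.6327084481321028 0.2676476455055933
scene 311
theta 1.6506781182221382 [0.3348 0.0933] [0.5888 0.1119]
jar 0.53 [0.7167 0.1867]
dish 0.83 [ 0.8104 -0.0498]
tub 0.57 [0.6292 0.443 ]
side 647
theta 1.6454401700726955 [0.3374 0.0944] [0.5897 0.1142]
jar 0.88 [0.7111 0.1864]
dish 0.59 [ 0.8049 -0.0584]
tub 0.6 [0.6338 0.4266]
```

View pics/side_d.png

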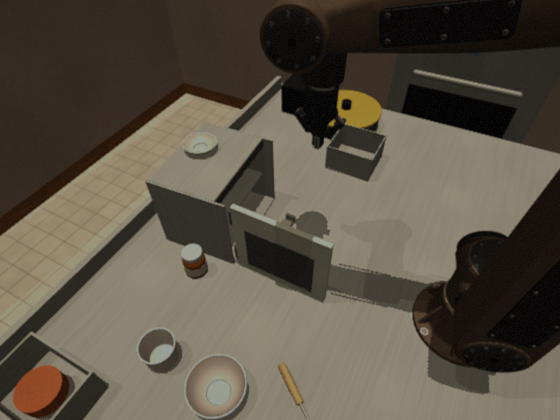

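View pics/scene_d.png

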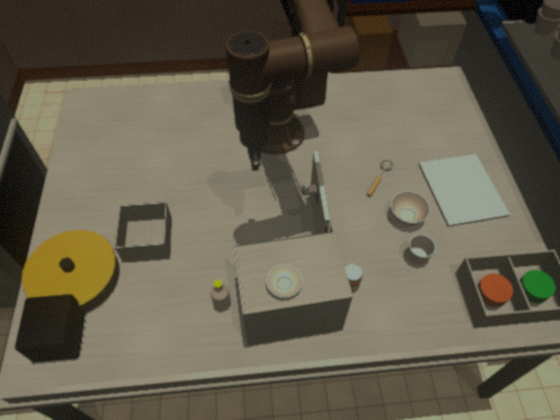

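Both views show the door standing open square (its top edge runs from (318,155) to (327,232) in the scene view). The arm is clear of it and nothing else has moved, so I'm handing in.

```bash
python3 -c "
from plant import job; print(job.job_done())"
```

```text
the job is handed in; nothing more can be done
None
```

The spice locker is open, with its door standing at about 1.65 rad, just past square. The job is handed in at about 18 s of the 51 s allowed; the hand-in gave no verdict.

- **Finding the hook:** I lowered the shut gripper into the gap and touched the pad at z ≈ 0.227 m, about 23 mm below the door's top edge.
- **Pressing and drawing:** I pressed the pad down about 10 mm and kept it down until the door was out roughly 0.25 rad. Then I eased off the pad and swung the door round slowly from behind its top edge.
- **Force:** The highest force I read was about 9 N. Readings come only at the end of each move, so short peaks between them were not seen.
- **Last checks:** Depth fits of the door's top edge from two cameras agree, at 1.651 and 1.645 rad. The arm was clear of the door, about 0.2 m away, and wrist force was within noise.
- **Bystanders:** In the pictures they all stand where they were. The jar, dish and tub were re-measured within the detection scatter, about 1 cm.
- **Disagreement:** In the scene view, the network's door-edge mark gave nonsense after the door passed about 1.6 rad. I ignored it in favour of the depth fits and the side view, where that mark gave 1.63 rad.

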